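# Hold the sterilising container's lid ready above it

### The arm

A 6-joint arm with a two-finger parallel gripper is mounted at the origin on the work surface; the furniture and walls round the work are solid. World frame = base frame: x ahead of the robot, y to its left, z up, the work surface at z = 0. Lengths are in m, angles in rad, forces in N, time in s.
With the tool pointing down it reaches from about 0.35 to 0.775 m from the base axis. Payload 5.5 kg.
Tool frame: the origin (TCP) lies midway between the tips of the shut fingers; the grasp point (between the pads) lies env.grasp_offset behind it (env.grasp_offset is the distance from the TCP to the grasp point, in m); z points along the fingers, y is the line along which they close (so a half turn about z gives the same grasp; the last joint's range is limited). The gripper opens to 85 mm and grips with 20 to 120 N. Pads are 22 mm wide; open, the fingers measure 114 mm over their backs; the gripper's body (76 mm by 85 mm) begins 54 mm behind the grasp point. The pads swing forward as they close: fully open they stand 13 mm farther back than shut.
Start: joints at [-1.345, 0.313, 0.046, 1.304, 0, 1.431], TCP at [0.206, -0.537, 0.231] pointing down, gripper open.
Joint ranges: [-2.76, 2.76], [-0.86, 1.69], [-1.03, 1.26], [-2.2, 2.34], [-1.47, 1.5], [-3.14, 3.14]. Speed limits (rad/s): [2.57, 2.57, 3.14, 3.14, 3.14, 3.14].

### API

Orientations are given as a unit quaternion [w, x, y, z].
In Python, from workcell import monitor, viewer, order, env gives the robot as it stands.
- The arm moves only by the tool carry_out, never from a script. Its argument "plan" is a list that holds one entry, the list of rows, each a list of 7 numbers: the turn, a rotation vector about the world's x, y, z in rad, then the shift along the world's x, y, z in mm, then the finger opening in mm, from 0 to 85.4. A call has 1 to 20 rows; each row is the pose to reach, as a shift and turn from the pose commanded when the call began; what a row does not reach only later rows make up. A row lasts 1/10 s, in which the tool goes at most 50 mm and 8.59 degrees, less where a joint would pass 70% of its speed; a pose out of reach is approached as far as the arm can. A call with a gripper value outside its range is refused whole. The fingers move at their own pace and stop on an object; "squeeze" is the grip in N (left out, the last holds). Time passes only in rows, so rows that repeat a pose let the fingers close. It gives the time, the measured TCP pose, the force, the opening and the grip force at its end, in the units of the state.
- monitor.get_state(): the state, without advancing time (a new reading comes with each control period).
- viewer.read_camera(name): name is "scene" or "top"; returns the picture (420x560x3 uint8, red, green, blue); there is no depth.
- viewer.calibration(name): a dict with "K" (3x3 intrinsics, pixels), "dist" ([k1, k2, p1, p2, k3] as OpenCV has them; the pictures are not rectified), "eye" and "rotation" of the camera in the world. Camera axes: x right, y down, z forward; pixel columns grow to the right and rows downward; lengths in m; the calibration is good to about 2 mm. A picture is of the moment at which its call begins. calibration takes no time and is no camera call.
- order.hand_in(): hands the job in; it is judged then, once.
The state is a dict: "clock": time; "joint_pos": joint angles; "qvel": joint speeds; "tau": joint torques, N m; "tcp_pos": TCP position; "orientation": TCP orientation; "wrist_force": force on the tool from outside, world axes, zero at the start; "ft_torque": the same for the moment, N m; "finger_gap": finger opening in m; "grip_force": force on a finger pad.
Only numpy, scipy, OpenCV 4.12 (cv2) and the standard library are available. Lean on these libraries where they do the work, as an engineer would, in place of code of your own. Each camera call takes 0.05 s, during which the arm holds its last target. There are 200 camera calls.

### The job

A minute timer was left in the open sterilising container: take it out and stand it upright on the green mat. Then pick up the blue lid by its handle, carry it over the wire rack, and hold it level, centred and lined up about a centimetre above the container's rim, without touching the container, so that a colleague can slip in an indicator strip. Finish still holding the lid there, steady; leave the clamp in the container, do not touch the rack, and leave the container and the other things where they are.

Things in the scene. Friction and masses are not known exactly. Their poses are not given: they have to be found in the camera images.
- container: open aluminium container, 180 (x) x 130 (y) x 30 mm, walls and floor 3 mm, loose, 0.9 kg; origin at the centre of its underside, rim 30 mm above it; long axis within 0.25 rad of world x. It stands on one side of the rack, the lid on the other; which is which changes.
- lid: blue lid on the table, 190 (x) x 140 (y) mm, 0.3 kg, symmetrical, long axis within 0.25 rad of world x. Origin: centre of its lowest edge, the foot of the 8 mm skirt (inside 184 x 134, fits outside the rim); top face 11 mm above it. Black handle bar along its x, on posts 100 mm apart: 116 long, 12 wide, 12 high, its centre 41 mm above the origin, 24 mm free beneath.
- timer: white minute timer standing in the container near its -x end, rising 17 mm above the rim: body 62 x 62 x 27 mm, on top a centred black knob, 32 mm in diameter, 28 to 44 mm above the origin, which does not turn here and by which it can be lifted; 0.12 kg; origin at the centre of its underside.
- clamp: steel haemostat clamp, 110 (its y) x 56 x 7 mm, lying in the container towards its +x end, to be left there; origin at the centre of its underside.
- mat: green mat fixed to the table, 100 x 100 x 3 mm, beyond the rack; origin at the centre of its underside, sides along its x and y.
- rack: empty steel wire rack for pouches, fixed to the table between the container and the lid: 240 (its x) x 60 (its y) mm, 80 mm high, of eight upright wire loops; origin at the centre of its underside; its x lies within 0.1 rad of the world x.
- kidney_dish: steel kidney dish, 95 x 202 x 34 mm, close to the robot; bystander; origin at the centre of its underside.
- marker: marker pen with a blue cap lying on the table, 18 x 130 x 19 mm, on the robot's near left; bystander; origin at the middle of its underside.

How it is judged:
On the way, in this order (a step that is already met when the one before it is completed fails the run):
1. the timer stands upright on the green mat, let go (horizontal distance between timer and mat below 0.045 m and z of timer in the frame of mat between -0.001 and 0.009 m and angle between timer's own z axis and vertical below 0.1 rad and contact force between timer and the fingers below 0.1 N and linear speed of timer below 0.03 m/s), for 0.2 s.
2. the lid is lifted clear above the height of the rack (height (world z) of lid above 0.083 m and contact force between lid and the fingers above 0.5 N), for 0.1 s.
At the end, for the whole second after the job is handed in: Timer upright on the mat (within 45 mm of its centre), let go; lid held still, its lower edge 3 to 21 mm above the rim, centred within 10 mm, lined up and level within 0.09 rad, not touching the container; clamp in the container; container within 15 mm of its start (all of step 1 and z of lid in the frame of container between 0.033 and 0.051 m and horizontal distance between lid and container below 0.01 m and angle between the x axis of lid and the x axis of container, either way round below 0.09 rad and angle between lid's own z axis and vertical below 0.09 rad and contact force between lid and the fingers above 1 N and contact force between lid and container below 0.1 N and linear speed of lid below 0.02 m/s and angular speed of lid below 0.15 rad/s and horizontal distance between clamp and container below 0.08 m and z of clamp in the frame of container below 0.012 m and distance of container from where it was at the start of the episode below 0.015 m); the arm keeps its last pose, push and grip.
It fails at once if the lid touches the container (contact force between lid and container above 0.5 N).
It fails at once if the rack is touched (contact force between rack and anything else above 1 N).
It fails at once if the lid crosses the rack's line (also beyond its ends) lower than the rack's top (y of lid in the frame of rack between -0.02 and 0.02 m and height (world z) of lid below 0.08 m).
It fails at once if the container is pushed more than 15 mm away, or the clamp taken out of it (distance of container from where it was at the start of the episode above 0.015 m or horizontal distance between clamp and container above 0.09 m).
It fails at once if the kidney dish or the marker is moved by more than 20 mm (distance of any of kidney_dish, marker from where it was at the start of the episode above 0.02 m).
It also fails if it takes over 69 s, if anything falls off the work surface, if the arm or the gripper's body presses on something with over 40 N, if the wrist force passes 120 N, or if a joint passes its speed limit or range.

## Working session

There is one attempt and no reset: what is moved stays moved. The work goes in short steps, Python scripts to look and compute and a tool call to move; the robot and the scene stay as the last step left them, time stands still between calls to the robot, and variables do not carry over. Pictures are saved under pics/ and viewed, at most 10 in all, crops included, and the job is handed in when it is done.

Besides the shell and the picture viewer there is one more tool, called after "Call:" by a JSON object that holds its "fn" and its "kwargs". carry_out: Moves the arm, as the interface text tells. Its arguments: {"type":"object","properties":{"plan":{"type":"array","items":{"type":"array","items":{"type":"array","items":{"type":"number"}}}},"squeeze":{"type":"number"}},"required":["plan"]}

```bash
mkdir -p pics
python3 - <<'E'
from workcell import monitor, viewer, order, env
import cv2
for n in("scene","top"):
    im=viewer.read_camera(n); cv2.imwrite(f"pics/{n}0.png",im[:,:,::-1])
    c=viewer.calibration(n); print({k:__import__('numpy').round(v,4).tolist() for k,v in c.items()})
s=monitor.get_state(); print(s["tcp_pos"],s["orientation"],s["finger_gap"],env.grasp_offset,s["clock"])
E
```

```text
{'K': [[378.9203, 0.0, 272.3741], [0.0, 378.9203, 213.1683], [0.0, 0.0, 1.0]], 'dist': [-0.0634, 0.0, 0.0, 0.0, 0.0], 'eye': [-0.1837, -0.6463, 0.619], 'rotation': [-0.4319, 0.8116, -0.3463, 0.1866]}
{'K': [[413.9593, 0.0, 279.154], [0.0, 413.9593, 206.7451], [0.0, 0.0, 1.0]], 'dist': [-0.0827, 0.0, 0.0, 0.0, 0.0], 'eye': [0.319, -0.0377, 0.9117], 'rotation': [0.055, -0.6966, 0.7136, -0.0497]}
[ 0.20552259 -0.53650953  0.23047568] [-8.42297305e-04  9.83323009e-01  1.81865738e-01 -6.71852614e-05] 0.08515711405444418 0.0187 0.1
```

View pics/top0.png

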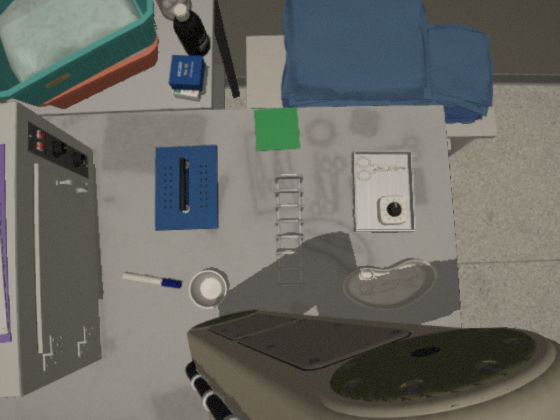

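View pics/scene0.png

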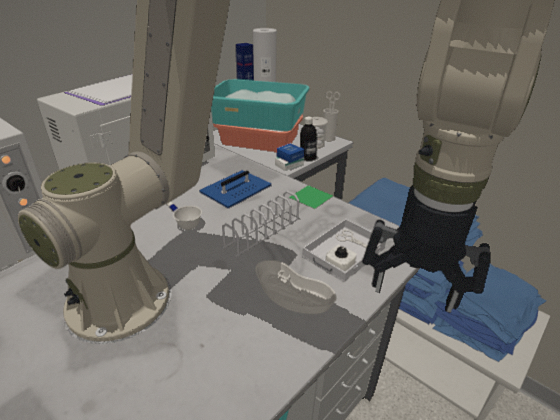

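The top view shows the lid at (186,187), the container at (383,192) with the timer knob at (393,209), the mat at (277,130) and the rack around (289,230). The scene view agrees, and it shows an extra white cup near (208,288) in the top view.

```bash
cat > h.py <<'E'
import numpy as np, cv2
from scipy.spatial.transform import Rotation as R
from workcell import monitor, viewer, order, env
def ray(n,px,z):
    c=viewer.calibration(n); q=np.array(c["rotation"]); 
    M=q if q.shape==(3,3) else R.from_quat(q[[1,2,3,0]]).as_matrix()
    u=cv2.undistortPoints(np.array(px,float).reshape(-1,1,2),np.array(c["K"]),np.array(c["dist"]))[:,0]
    d=np.c_[u,np.ones(len(u))]@M.T; e=np.array(c["eye"])
    return (e+d*((np.reshape(z,(-1,1))-e[2])/d[:,2:]))[:,:2]
def blob(mask,box):
    m=np.zeros(mask.shape,np.uint8); x0,y0,x1,y1=box; m[y0:y1,x0:x1]=mask[y0:y1,x0:x1]*255
    cs,_=cv2.findContours(m,cv2.RETR_EXTERNAL,cv2.CHAIN_APPROX_NONE); return max(cs,key=cv2.contourArea)[:,0]
def rect(n,c,z):
    (cx,cy),(w,h),a=cv2.minAreaRect((ray(n,c,z)*1000).astype(np.float32))
    if w<h and abs(w-h)>8 : w,h,a=h,w,a+90
    a=(a+90)%180-90
    return np.round([cx,cy,w,h,a,np.radians(a)],2)
E
python3 - <<'E'
from h import *
im=cv2.imread("pics/top0.png"); hsv=cv2.cvtColor(im,cv2.COLOR_BGR2HSV); H,S,V=cv2.split(hsv)
blue=(H>95)&(H<130)&(S>110); green=(H>50)&(H<80)&(S>120)
print("lid",rect("top",blob(blue,(140,130,235,245)),.011))
print("mat",rect("top",blob(green,(240,95,310,160)),.003))
print("handle",rect("top",blob(V<45,(165,145,205,225)),.047))
k=blob(V<50,(380,195,410,225)); print("knob",rect("top",k,.047),k.min(0),k.max(0))
print("rack ends",ray("top",[[276,176],[301,176],[276,284],[303,284]],[.08,.08,.0,.0]))
crop=im[95:300,250:450]; cv2.imwrite("pics/c0.png",cv2.resize(crop,None,fx=2.9,fy=2.9,interpolation=cv2.INTER_CUBIC))
for b in (150,170,190):
    c=blob(V>b,(345,145,422,240)); print(b,len(c),rect("top",c,.03))
E
```

```text
lid [5.0429e+02 1.7440e+02 1.8732e+02 1.3731e+02 8.7000e-01 2.0000e-02]
mat [ 6.3709e+02 -3.0340e+01  9.7480e+01  9.5140e+01  2.7700e+00  5.0000e-02]
handle [5.0329e+02 1.7335e+02 1.0988e+02 1.0950e+01 8.3000e-01 1.0000e-02]
knob [ 437.32 -275.89   25.67   25.78   86.45    1.51] [388 203] [400 215]
rack ends [[ 0.5073538  -0.02795049]
 [ 0.50606303 -0.07930619]
 [ 0.2857627  -0.02167213]
 [ 0.28436907 -0.08030863]]
150 253 [ 4.8106e+02 -2.5625e+02  1.6376e+02  1.1934e+02 -1.5100e+00 -3.0000e-02]
170 292 [ 4.8005e+02 -2.5649e+02  1.6175e+02  1.1535e+02 -1.5100e+00 -3.0000e-02]
190 14 [ 418.52 -259.61    8.6     8.66   88.54    1.55]
```

View pics/c0.png

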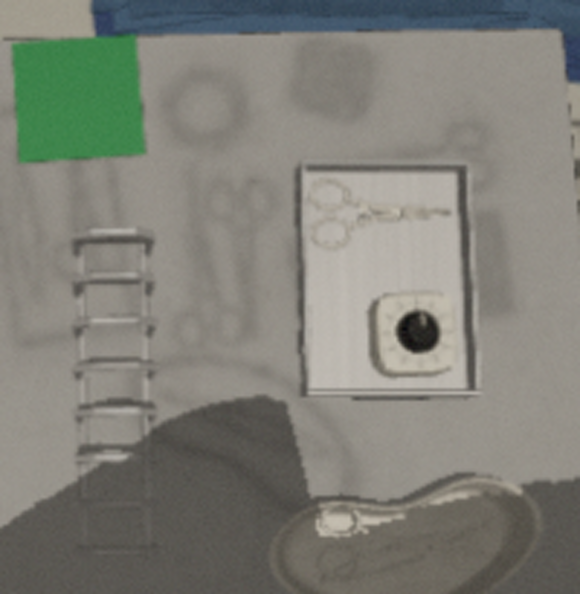

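The crop shows the container's rim corners at about (353,151), (411,151), (354,231) and (416,231) in full-image pixels, the knob at (394,209) and the mat clear. I'll go for the timer.

Call:
{"fn": "carry_out", "kwargs": {"plan": [[[0,0,-0.04,23,26,0,60],[0,0,-0.08,52,58,0,60],[0,0,-0.14,90,102,-10,60],[0,0,-0.2,130,146,-25,60],[0,0,-0.26,168,189,-45,60],[0,0,-0.31,200,225,-70,60],[0,0,-0.35,222,250,-95,60],[0,0,-0.35,231,260,-110,60],[0,0,-0.35,231,260,-120,60],[0,0,-0.35,231,260,-130,60],[0,0,-0.35,231,260,-130,60],[0,0,-0.35,231,260,-130,60]]], "squeeze": 30}}

```text
clock: 1.3
tcp_pos: [0.4363, -0.2782, 0.1018]
orientation: [0.0, 1.0, 0.007, 0.0]
wrist_force: [-0.4, 0.1, 0.8]
finger_gap: 0.06
grip_force: 0.0
```

Run:
```python
from h import *
a=viewer.read_camera("scene")[:,:,::-1]; b=viewer.read_camera("top")[:,:,::-1]
cv2.imwrite("pics/m1.png",np.vstack([cv2.resize(a[180:340,250:480],None,fx=2.4,fy=2.0),cv2.resize(b[120:280,300:530],None,fx=2.4,fy=1.6)])[:600])
s=monitor.get_state(); print(s["tcp_pos"],s["orientation"],s["finger_gap"],s["clock"],s["joint_pos"])
```

```text
[ 0.43669992 -0.27847861  0.10232128] [6.94138169e-04 9.99975567e-01 6.92462592e-03 6.58543251e-04] 0.06013100217490997 1.4 [-7.22659960e-01  2.79697477e-01 -3.28978618e-01  9.60213038e-01
 -1.56975101e-04  2.40508317e+00]
```

View pics/m1.png

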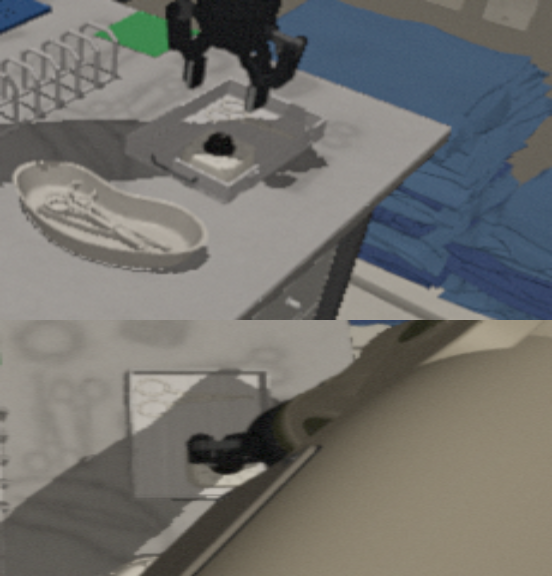

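The gripper is over the timer, and the fingers straddle the knob. Descending and closing on it.

Call:
{"fn": "carry_out", "kwargs": {"plan": [[[0,0,0,0,2,-12,60],[0,0,0,0,2,-28,60],[0,0,0,0,2,-44,60],[0,0,0,0,2,-56,60],[0,0,0,0,2,-64,60],[0,0,0,0,2,-68,60],[0,0,0,0,2,-69,60],[0,0,0,0,2,-69,50],[0,0,0,0,2,-69,40],[0,0,0,0,2,-69,30],[0,0,0,0,2,-69,20],[0,0,0,0,2,-69,20],[0,0,0,0,2,-69,20],[0,0,0,0,2,-69,20]]], "squeeze": 40}}

```text
clock: 2.8
tcp_pos: [0.4374, -0.2757, 0.0334]
orientation: [0.001, 1.0, 0.008, 0.001]
wrist_force: [0.8, -0.5, 5.6]
finger_gap: 0.0277
grip_force: 37.8
```

Call:
{"fn": "carry_out", "kwargs": {"plan": [[[0,0,0,0,0,3,20],[0,0,0,0,0,8,20],[0,0,0,0,0,15,20],[0,0,0,0,0,25,20],[0,0,0,0,0,37,20],[0,0,0,0,0,50,20],[0,0,0,0,0,65,20],[0,0,0,0,0,80,20],[0,0,0,0,0,95,20],[0,0,0,0,0,105,20],[0,0,0,0,0,110,20],[0,0,0,0,0,110,20],[0,0,0,0,0,110,20]]]}}

```text
clock: 4.1
tcp_pos: [0.4364, -0.2748, 0.1419]
orientation: [-0.0, 1.0, 0.008, -0.0]
wrist_force: [-0.2, 0.8, -1.2]
finger_gap: 0.028
grip_force: 37.0
```

Run:
```python
from h import *
a=viewer.read_camera("scene")[:,:,::-1]
cv2.imwrite("pics/m2.png",cv2.resize(a[120:330,220:480],None,fx=2.5,fy=2.5))
s=monitor.get_state(); print(s["tcp_pos"],s["orientation"],s["finger_gap"],s["grip_force"],s["wrist_force"])
```

```text
[ 0.43630581 -0.27467036  0.14170687] [-3.37316825e-04  9.99968617e-01  7.90326564e-03 -4.34919566e-04] 0.027591851307737798 36.96159244165756 [-0.29000485 -0.25382554 -1.1041545 ]
```

View pics/m2.png

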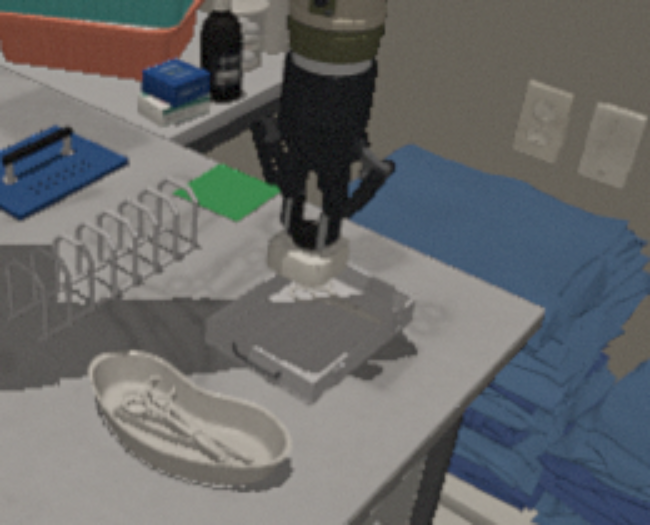

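The timer is held upright and clear of the container. Carrying it to the mat with a quarter turn, to keep the last joint within its range.

Call:
{"fn": "carry_out", "kwargs": {"plan": [[[0,0,0.04,5,6,0,20],[0,0,0.12,15,18,0,20],[0,0,0.22,28,34,0,20],[0,0,0.32,42,52,0,20],[0,0,0.42,57,70,0,20],[0,0,0.52,72,88,0,20],[0,0,0.63,87,106,0,20],[0,0,0.74,102,124,0,20],[0,0,0.85,117,142,0,20],[0,0,0.96,132,160,0,20],[0,0,1.07,147,178,0,20],[0,0,1.18,161,196,0,20],[0,0,1.29,174,213,0,20],[0,0,1.39,185,227,0,20],[0,0,1.47,193,237,0,20],[0,0,1.5,198,243,-5,20],[0,0,1.5,200,245,-15,20],[0,0,1.5,200,245,-30,20],[0,0,1.5,200,245,-50,20],[0,0,1.5,200,245,-70,20]]]}}

```text
clock: 6.15
tcp_pos: [0.636, -0.0303, 0.0707]
orientation: [-0.0, 0.727, 0.687, -0.0]
wrist_force: [0.6, 0.7, -1.2]
finger_gap: 0.0281
grip_force: 37.0
```

Run:
```python
from h import *
a=viewer.read_camera("scene")[:,:,::-1]
cv2.imwrite("pics/m3.png",cv2.resize(a[90:270,220:460],None,fx=2.5,fy=2.5))
s=monitor.get_state(); print(s["tcp_pos"],s["orientation"],s["finger_gap"],s["grip_force"],s["wrist_force"],s["joint_pos"])
```

```text
[ 0.63359264 -0.02994831  0.066724  ] [-0.00265273  0.72683701  0.68680174 -0.00206965] 0.027870375862888715 37.07800340373069 [-1.37488274  0.18633257 -3.60460628] [-1.73620275e-01  5.20961734e-01 -5.25970993e-02  1.00396498e+00
 -1.51099139e-04  1.45380287e+00]
```

View pics/m3.png

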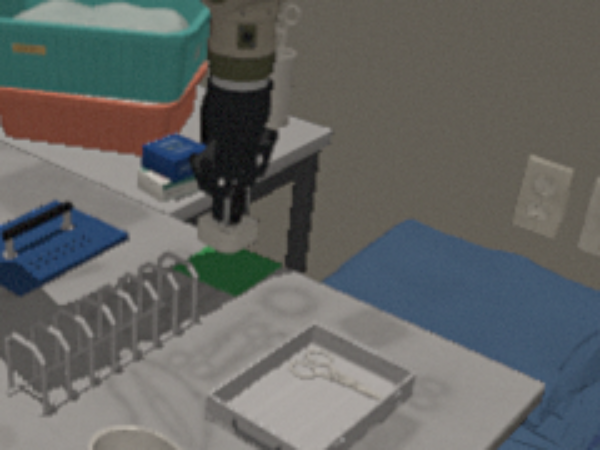

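The timer hangs level over the mat, ready to be lowered.

Call:
{"fn": "carry_out", "kwargs": {"plan": [[[0,0,0,1,0,-8,20],[0,0,0,1,0,-18,20],[0,0,0,1,0,-26,20],[0,0,0,1,0,-32,20],[0,0,0,1,0,-35,20],[0,0,0,1,0,-37,20],[0,0,0,1,0,-38,20],[0,0,0,1,0,-38,20],[0,0,0,1,0,-38,20]]]}}

```text
clock: 7.1
tcp_pos: [0.6379, -0.03, 0.0347]
orientation: [0.0, 0.726, 0.687, 0.0]
wrist_force: [-0.5, 0.6, -1.3]
finger_gap: 0.0277
grip_force: 37.1
```

Call:
{"fn": "carry_out", "kwargs": {"plan": [[[0,0,0,0,0,-1,20],[0,0,0,0,0,-2,20],[0,0,0,0,0,-2,20],[0,0,0,0,0,-2,20]]]}}

```text
clock: 7.5
tcp_pos: [0.6379, -0.0301, 0.0334]
orientation: [0.0, 0.726, 0.687, 0.0]
wrist_force: [-2.2, -0.3, 5.3]
finger_gap: 0.0275
grip_force: 38.8
```

Call:
{"fn": "carry_out", "kwargs": {"plan": [[[0,0,0,0,0,-1,32],[0,0,0,0,0,-1,40],[0,0,0,0,0,-1,55],[0,0,0,0,0,-1,60],[0,0,0,0,0,0,60],[0,0,0,0,0,5,60],[0,0,0,0,0,15,60],[0,0,0,0,0,35,60],[0,0,0,0,0,60,60],[0,0,0,0,0,90,60],[0,0,0,0,0,115,60],[0,0,0,0,0,130,60]]]}}

```text
clock: 8.7
tcp_pos: [0.6389, -0.0302, 0.1661]
orientation: [0.002, 0.726, 0.687, 0.001]
wrist_force: [0.9, -0.4, 0.1]
finger_gap: 0.0601
grip_force: 0.0
```

Call:
{"fn": "carry_out", "kwargs": {"plan": [[[0,0,0.05,-4,6,0,60],[0,0,0.14,-11,17,0,60],[0,0,0.24,-20,30,0,60],[0,0,0.34,-28,43,0,60],[0,0,0.45,-37,56,0,60],[0,0,0.56,-46,69,0,60],[0,0,0.67,-55,83,0,60],[0,0,0.78,-64,97,0,60],[0,0,0.89,-73,111,0,60],[0,0,1.0,-82,125,0,60],[0,0,1.11,-91,138,0,60],[0,0,1.22,-100,151,0,60],[0,0,1.33,-109,165,0,60],[0,0,1.44,-118,179,0,60],[0,0,1.54,-126,191,0,60],[0,0,1.61,-132,200,-10,60],[0,0,1.64,-135,204,-25,60],[0,0,1.64,-135,204,-45,60],[0,0,1.64,-135,204,-60,60],[0,0,1.64,-135,204,-60,60]]]}}

```text
clock: 10.7
tcp_pos: [0.5013, 0.1739, 0.1013]
orientation: [-0.001, -0.007, 1.0, -0.0]
wrist_force: [-0.0, -0.8, 0.1]
finger_gap: 0.0597
grip_force: 0.0
```

Run:
```python
from h import *
a=viewer.read_camera("scene")[:,:,::-1];b=viewer.read_camera("top")[:,:,::-1]
cv2.imwrite("pics/s4.png",a);cv2.imwrite("pics/t4.png",b)
cv2.imwrite("pics/m4.png",np.vstack([cv2.resize(a[100:300,160:420],(780,300)),cv2.resize(b[95:265,130:430],(780,300))]))
s=monitor.get_state(); print(s["tcp_pos"],s["orientation"],s["finger_gap"],s["wrist_force"],s["joint_pos"])
```

```text
[0.50287607 0.17403015 0.10315883] [ 2.37735793e-04 -7.10494299e-03  9.99974727e-01  9.09662055e-05] 0.06030547486068559 [-0.22659871 -0.33674592  0.10744484] [ 1.82205075e-01  3.05147845e-01 -2.90945008e-01  9.74203579e-01
  9.63201731e-05  1.67995093e-01]
```

View pics/m4.png

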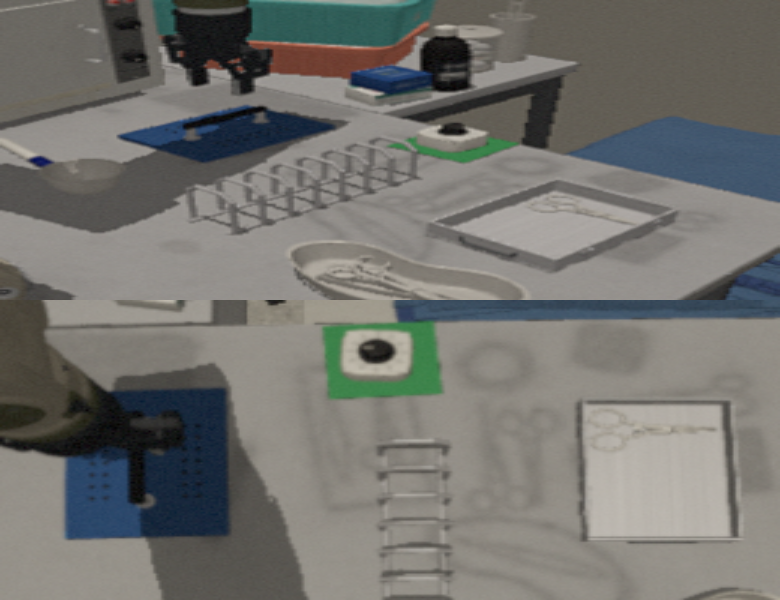

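The timer stands on the mat, and the lid, rack and container look undisturbed. Now the lid grasp, plus a proper measurement of the container: each edge of its bright floor fitted at the right height.

```bash
cat > cont.py <<'E'
from h import *
def container(f):
    V=cv2.imread(f)[...,1]; c=blob(V>140,(345,145,422,240))
    (x0,y0),(x1,y1)=c.min(0),c.max(0); m=8; out={}
    for k,sel,z in (("L",c[:,0]<x0+5,.03),("R",c[:,0]>x1-5,.003),("T",c[:,1]<y0+4,.003),("B",c[:,1]>y1-4,.03)):
        p=c[sel]; a=1 if k in"LR" else 0
        lo,hi=(y0,y1) if a else (x0,x1); p=p[(p[:,a]>lo+m)&(p[:,a]<hi-m)]
        w=ray("top",p,z)*1000
        vx,vy,cx,cy=cv2.fitLine(w.astype(np.float32),cv2.DIST_HUBER,0,.01,.01).ravel()
        out[k]=(np.arctan(vy/vx) if a else -np.arctan(vx/vy),cx,cy,len(p))
    return (x0,y0,x1,y1),out
if __name__=="__main__":
    import sys
    b,o=container(sys.argv[1]); print(b)
    for k,v in o.items(): print(k,np.round(v,3))
E
for i in top0 t4; do python3 cont.py pics/$i.png; done
python3 - <<'E'
from h import *
im=cv2.imread("pics/t4.png"); H,S,V=cv2.split(cv2.cvtColor(im,cv2.COLOR_BGR2HSV))
k=blob(V<50,(262,105,295,140)); print("knob",rect("top",k,.047))
E
```

```text
(np.int32(354), np.int32(154), np.int32(421), np.int32(239))
L [-1.80000e-02  4.68044e+02 -1.97380e+02  7.00000e+01]
R [-5.60000e-02  4.23547e+02 -3.47443e+02  3.00000e+01]
T [-2.60000e-02  5.69727e+02 -2.81145e+02  4.60000e+01]
B [-2.80000e-02  3.75316e+02 -2.65335e+02  4.90000e+01]
(np.int32(354), np.int32(154), np.int32(421), np.int32(239))
L [-1.80000e-02  4.68044e+02 -1.97380e+02  7.00000e+01]
R [-7.20000e-02  4.19724e+02 -3.47390e+02  2.80000e+01]
T [-5.20000e-02  5.69211e+02 -2.75579e+02  4.60000e+01]
B [-2.80000e-02  3.74882e+02 -2.81087e+02  5.00000e+01]
knob [632.42 -26.88  24.06  25.23  88.46   1.54]
```

Call:
{"fn": "carry_out", "kwargs": {"plan": [[[0,0,0,1,0,-10,60],[0,0,0,1,0,-25,60],[0,0,0,1,0,-42,60],[0,0,0,1,0,-57,60],[0,0,0,1,0,-69,60],[0,0,0,1,0,-77,60],[0,0,0,1,0,-80,60],[0,0,0,1,0,-80,45],[0,0,0,1,0,-80,30],[0,0,0,1,0,-80,20],[0,0,0,1,0,-80,10],[0,0,0,1,0,-80,3],[0,0,0,1,0,-80,3],[0,0,0,1,0,-80,3],[0,0,0,1,0,-80,3]]], "squeeze": 80}}

```text
clock: 12.3
tcp_pos: [0.5043, 0.1742, 0.0231]
orientation: [0.001, -0.007, 1.0, 0.0]
wrist_force: [-1.2, -0.4, 6.5]
finger_gap: 0.0104
grip_force: 78.3
```

```bash
for t in 165 175; do sed -i "s/V>[0-9]*,/V>$t,/" cont.py; python3 cont.py pics/top0.png;python3 cont.py pics/t4.png; done
```

```text
(np.int32(355), np.int32(155), np.int32(409), np.int32(228))
L [-5.20000e-02  4.75582e+02 -1.99793e+02  7.10000e+01]
R [-1.50000e-02  4.71082e+02 -3.21127e+02  5.60000e+01]
T [-2.10000e-02  5.67969e+02 -2.63580e+02  3.70000e+01]
B [-2.60000e-02  3.99150e+02 -2.56998e+02  3.70000e+01]
(np.int32(355), np.int32(155), np.int32(409), np.int32(228))
L [-4.80000e-02  4.75153e+02 -2.00208e+02  6.90000e+01]
R [-1.50000e-02  4.68019e+02 -3.20923e+02  5.60000e+01]
T [-2.00000e-02  5.67903e+02 -2.66782e+02  4.30000e+01]
B [-2.60000e-02  3.99150e+02 -2.56998e+02  3.70000e+01]
(np.int32(356), np.int32(170), np.int32(409), np.int32(228))
L [-5.10000e-02  4.67238e+02 -2.01630e+02  4.70000e+01]
R [-6.00000e-03  4.62561e+02 -3.19119e+02  6.10000e+01]
T [ 4.30000e-02  5.27215e+02 -2.82278e+02  2.60000e+01]
B [ 1.20000e-02  4.00271e+02 -2.55334e+02  5.70000e+01]
(np.int32(356), np.int32(171), np.int32(409), np.int32(228))
L [-4.30000e-02  4.64525e+02 -2.01611e+02  4.30000e+01]
R [  -0.     463.465 -318.835   40.   ]
T [ 3.80000e-02  5.25402e+02 -2.72471e+02  2.00000e+01]
B [-9.00000e-03  3.99482e+02 -2.60712e+02  3.60000e+01]
```

Call:
{"fn": "carry_out", "kwargs": {"plan": [[[0,0,0,0,0,2,3],[0,0,0,0,0,6,3],[0,0,0,0,0,12,3],[0,0,0,0,0,20,3],[0,0,0,0,0,30,3],[0,0,0,0,0,42,3],[0,0,0,0,0,55,3],[0,0,0,0,0,68,3],[0,0,0,0,0,82,3],[0,0,0,0,0,96,3],[0,0,0,0,0,108,3],[0,0,0,0,0,120,3],[0,0,0,0,0,130,3],[0,0,0,0,0,137,3],[0,0,0,0,0,140,3],[0,0,0,0,0,140,3],[0,0,0,0,0,140,3]]]}}

```text
clock: 14.0
tcp_pos: [0.5033, 0.1739, 0.1618]
orientation: [-0.0, -0.007, 1.0, -0.0]
wrist_force: [0.7, 1.1, -3.3]
finger_gap: 0.0103
grip_force: 78.1
```

Run:
```python
from h import *
a=viewer.read_camera("scene")[:,:,::-1];b=viewer.read_camera("top")[:,:,::-1]
cv2.imwrite("pics/m5.png",np.vstack([cv2.resize(a[90:250,160:420],(780,400))]))
s=monitor.get_state(); print(s["tcp_pos"],s["orientation"],s["finger_gap"],s["wrist_force"],s["ft_torque"],s["grip_force"])
```

```text
[0.50323412 0.17393532 0.16166241] [-6.19291127e-04 -7.10884104e-03  9.99974539e-01 -4.53617731e-05] 0.010197962257179456 [-0.22866214  0.6123601  -4.62951437] [-0.02526705  0.01113491  0.01052338] 78.06360483169556
```

View pics/m5.png

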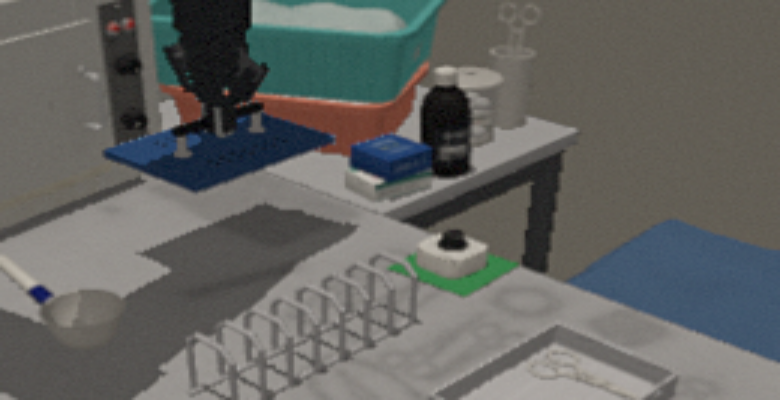

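The lid is held level above rack height, and the timer is still in place. I'll cross-check the container's centre from its outer corners.

Run:
```python
from h import *
p=lambda x,y:[250+(x+.5)/2.9-.5,95+(y+.5)/2.9-.5]
c=ray("top",[p(300,397),p(468,163)],[0,.03])*1000; print(c,c.mean(0),np.linalg.norm(c[0]-c[1]),np.arctan2(*(c[1]-c[0])[::-1])+np.arctan2(130,180))
# edge profiles
g=cv2.GaussianBlur(cv2.imread("pics/t4.png")[...,1],(1,1),0).astype(int)
print("row200",g[190:210,346:362].mean(0).round()); print("row200R",g[190:210,403:423].mean(0).round())
print("colTop",g[145:162,362:400].mean(1).round()); print("colBot",g[222:240,365:400].mean(1).round())
```

```text
[[ 395.77926423 -194.61294597]
 [ 568.59893976 -327.52303292]] [ 482.18910199 -261.06798945] 218.0177319905601 -0.030108334976251094
row200 [141. 141. 141. 140. 138. 134. 117.  91.  95. 153. 173. 176. 180. 180.
 180. 180.]
row200R [178. 178. 177. 179. 178. 172. 145.  91.  78.  96. 145. 149. 130. 127.
 128. 127. 128. 129. 129. 128.]
colTop [138. 136. 134. 133. 134. 141. 132.  96. 100. 143. 171. 173. 171. 171.
 172. 172. 173.]
colBot [181. 181. 181. 181. 181. 181. 177. 137. 170. 119. 103. 138. 144. 145.
 144. 145. 144. 144.]
```

The two measures agree on the container: centre (482.5, −261) mm, yaw −0.03 rad. Carrying the lid across at height.

Call:
{"fn": "carry_out", "kwargs": {"plan": [[[0,0,0,0,-4,2,3],[0,0,0,-1,-14,4,3],[0,0,0,-1,-28,5,3],[0,0,-0.005,-2,-46,5,3],[0,0,-0.007,-3,-68,5,3],[0,0,-0.01,-4,-93,5,3],[0,0,-0.012,-6,-120,5,3],[0,0,-0.015,-7,-148,5,3],[0,0,-0.018,-8,-176,5,3],[0,0,-0.02,-10,-204,5,3],[0,0,-0.023,-11,-232,5,3],[0,0,-0.026,-12,-260,5,3],[0,0,-0.03,-14,-288,5,3],[0,0,-0.033,-15,-316,5,3],[0,0,-0.036,-17,-344,5,3],[0,0,-0.04,-18,-370,5,3],[0,0,-0.042,-19,-394,5,3],[0,0,-0.044,-20,-414,5,3],[0,0,-0.044,-21,-428,3,3],[0,0,-0.044,-21,-435,0,3]]]}}

```text
clock: 16.1
tcp_pos: [0.4821, -0.2628, 0.1623]
orientation: [0.0, 0.016, 1.0, -0.0]
wrist_force: [-0.6, -0.3, -3.3]
finger_gap: 0.0099
grip_force: 78.1
```

Call:
{"fn": "carry_out", "kwargs": {"plan": [[[0,0,0,0,0,-3,3],[0,0,0,0,0,-10,3],[0,0,0,0,0,-20,3],[0,0,0,0,0,-31,3],[0,0,0,0,0,-42,3],[0,0,0,0,0,-52,3],[0,0,0,0,0,-61,3],[0,0,0,0,0,-68,3],[0,0,0,0,0,-73,3],[0,0,0,0,0,-76,3],[0,0,0,0,0,-78,3],[0,0,0,0,0,-78,3],[0,0,0,0,0,-78,3]]]}}

```text
clock: 17.4
tcp_pos: [0.4829, -0.2612, 0.0846]
orientation: [0.0, 0.015, 1.0, -0.0]
wrist_force: [-0.1, 0.3, -3.4]
finger_gap: 0.0104
grip_force: 78.1
```

Run:
```python
from h import *
a=viewer.read_camera("scene")[:,:,::-1];b=viewer.read_camera("top")[:,:,::-1]
cv2.imwrite("pics/t6.png",b);cv2.imwrite("pics/s6.png",a)
cv2.imwrite("pics/m6.png",np.vstack([cv2.resize(a[170:290,270:430],(560,330),interpolation=cv2.INTER_CUBIC),cv2.resize(b[130:250,320:480],(560,270))]))
s=monitor.get_state(); print(s["tcp_pos"],s["orientation"],s["finger_gap"],s["wrist_force"],s["qvel"],s["grip_force"])
```

```text
[ 0.48290636 -0.26119459  0.08471457] [ 3.07515538e-04  1.49280194e-02  9.99888509e-01 -1.69094948e-04] 0.010180784585706168 [-0.2933395  -0.51214809 -4.10235948] [ 2.74577454e-03 -1.99693323e-04 -8.01559676e-04 -6.97670872e-04
 -7.96281009e-04  9.22115613e-05] 78.14192533493042
```

View pics/m6.png

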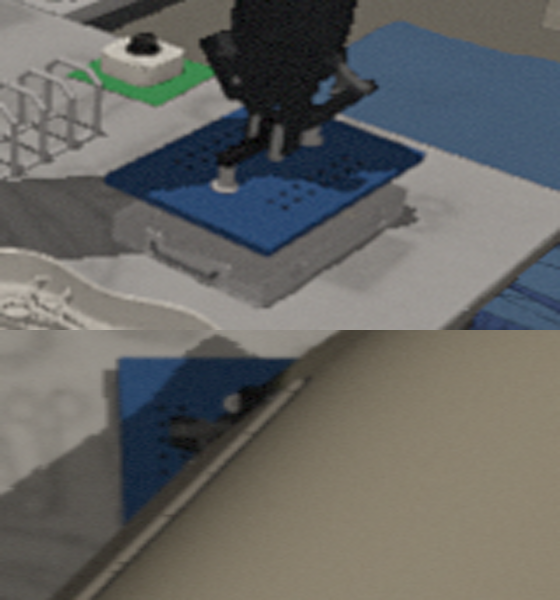

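The lid hovers level over the container, about 3 cm above the rim. Its scene-view corners are near (301,236), (347,261) and (391,226). I'll compare corner centres in the scene view.

Run:
```python
from h import *
f=lambda x,y:[270+x/3.5,170+y/2.75]
L=ray("scene",[f(107,180),f(270,250),f(425,155)],.0726)*1000
print("lid",L.round(1),"centre L-R",((L[0]+L[2])/2).round(1))
b=cv2.imread("pics/s6.png"); H,S,V=cv2.split(cv2.cvtColor(b,cv2.COLOR_BGR2HSV))
c=blob((H>100)&(H<130)&(S>90),(290,190,392,265)); l,r,d=c[c[:,0].argmin()],c[c[:,0].argmax()],c[c[:,1].argmax()]
print(l,r,d,ray("scene",[l,d,r],.067)*1000)
im=cv2.imread("pics/s4.png")[200:290,290:400]; cv2.imwrite("pics/m7.png",cv2.resize(im,None,fx=6,fy=6,interpolation=cv2.INTER_CUBIC))
```

```text
lid [[ 384.4 -199.8]
 [ 384.7 -332.8]
 [ 569.2 -338.7]] centre L-R [ 476.8 -269.3]
[300 234] [390 227] [345 262] [[ 393.6757816  -190.48846943]
 [ 384.17444151 -328.23834258]
 [ 571.9559918  -334.3222513 ]]
```

View pics/m7.png

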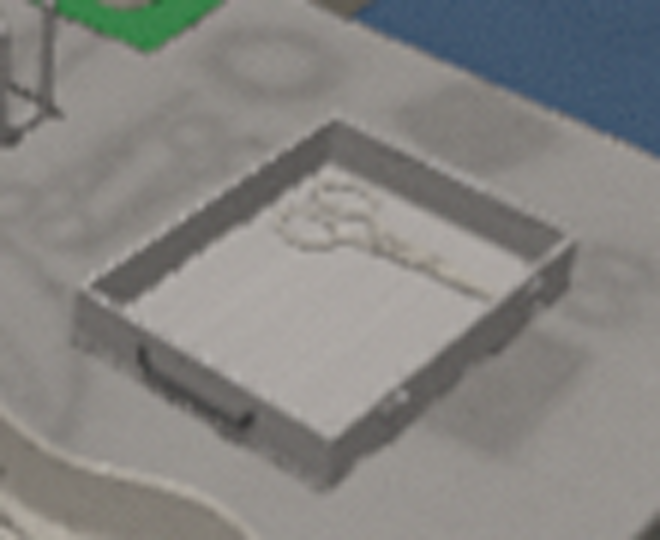

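The crop shows the rim's outer corners at (75,292), (337,120), (577,240) and (325,445), i.e. about (302,249), (346,220), (386,240) and (344,274) in the full image. The clamp is inside.

Run:
```python
from h import *
p=np.array([[75,292],[337,120],[577,240],[325,445]])/6+[290,200]-.4
c=ray("scene",p,.03)*1000; print(c.round(1),c.mean(0),(c[0]+c[2])/2,(c[1]+c[3])/2)
e=c[2]-c[3];f=c[1]-c[0]; print(np.arctan2(e[1],e[0]),np.arctan2(f[1],f[0]))
```

```text
[[ 391.5 -201.2]
 [ 569.  -208. ]
 [ 565.8 -333. ]
 [ 386.9 -328. ]] [ 478.29118558 -267.58178637] [ 478.63430032 -267.14845232] [ 477.94807084 -268.01512042]
-0.027943417472690878 -0.037913202807128066
```

Run:
```python
from h import *
b=cv2.imread("pics/s6.png"); H,S,V=cv2.split(cv2.cvtColor(b,cv2.COLOR_BGR2HSV))
for smin in (70,100):
    c=blob((H>95)&(H<135)&(S>smin),(290,195,395,270))
    lo={};up={}
    for x,y in c: lo[x]=max(lo.get(x,0),y+.5); up[x]=min(up.get(x,999),y-.5)
    def fit(d,x0,x1,z):
        p=[(x,d[x]) for x in range(x0,x1) if x in d]; w=ray("scene",p,z)*1000
        vx,vy,cx,cy=cv2.fitLine(w.astype(np.float32),cv2.DIST_HUBER,0,.01,.01).ravel(); return np.round([cx,cy,vx,vy],3)
    print(smin,"x-",fit(lo,306,340,.0616),"y-",fit(lo,352,385,.0616),"y+",fit(up,304,330,.0726))
```

```text
70 x- [ 3.90288e+02 -2.62442e+02  1.90000e-02  1.00000e+00] y- [ 4.74329e+02 -3.30875e+02  1.00000e+00 -2.30000e-02] y+ [ 4.50742e+02 -1.94989e+02  1.00000e+00 -3.00000e-02]
100 x- [ 3.90886e+02 -2.62000e+02  3.20000e-02  9.99000e-01] y- [ 4.72518e+02 -3.29710e+02  1.00000e+00 -3.10000e-02] y+ [ 4.51698e+02 -1.95492e+02  9.99000e-01 -4.00000e-02]
```

Run:
```python
from h import *
V=cv2.imread("pics/s4.png")[...,1]
V=cv2.medianBlur(V,3)
for t in (145,155,165):
    c=blob(V>t,(300,215,390,278)); l,u,r,d=c[c[:,0].argmin()],c[c[:,1].argmin()],c[c[:,0].argmax()],c[c[:,1].argmax()]
    lo={};up={}
    for x,y in c: lo[x]=max(lo.get(x,0),y+.5); up[x]=min(up.get(x,999),y-.5)
    def fit(q,a,b,z):
        p=[(x,q[x]) for x in range(a,b) if x in q]; w=ray("scene",p,z)*1000
        return np.round(cv2.fitLine(w.astype(np.float32),cv2.DIST_HUBER,0,.01,.01).ravel()[[2,3,0,1]],3)
    print(t,l,u,r,d,"x-",fit(lo,316,338,.03),"y-",fit(lo,350,368,.03),"y+",fit(up,318,332,.003),"x+",fit(up,352,368,.003))
```

```text
145 [311 252] [344 228] [377 246] [344 272] x- [ 3.92368e+02 -2.84596e+02  3.30000e-02  9.99000e-01] y- [ 4.44303e+02 -3.28624e+02  1.00000e+00 -2.60000e-02] y+ [ 4.80069e+02 -2.04324e+02  9.99000e-01 -3.40000e-02] x+ [ 5.70547e+02 -2.57764e+02  3.80000e-02  9.99000e-01]
155 [311 252] [344 228] [376 246] [343 271] x- [ 3.94181e+02 -2.73310e+02  6.90000e-02  9.98000e-01] y- [ 4.46571e+02 -3.27944e+02  1.00000e+00 -1.00000e-02] y+ [ 4.84427e+02 -2.04606e+02  9.99000e-01 -4.00000e-02] x+ [ 5.69418e+02 -2.55978e+02  2.00000e-03 -1.00000e+00]
165 [329 261] [353 244] [369 251] [337 266] x- [ 3.97044e+02 -2.90867e+02  5.00000e-03 -1.00000e+00] y- [ 4.72538e+02 -3.11713e+02  9.26000e-01 -3.78000e-01] y+ [ 428.99  -261.258    0.691   -0.723] x+ [ 5.27356e+02 -2.81054e+02  2.00000e-02 -1.00000e+00]
```

The scene view puts the lid about (+4, +4) mm from the container's centre, and the top view about (0, 0). I'll split the difference and lower to about 1 cm above the rim.

Call:
{"fn": "carry_out", "kwargs": {"plan": [[[0,0,0,-1,-1,0,3],[0,0,0,-2,-2,-2,3],[0,0,0,-2,-2,-5,3],[0,0,0,-2,-2,-8,3],[0,0,0,-2,-2,-11,3],[0,0,0,-2,-2,-14,3],[0,0,0,-2,-2,-16,3],[0,0,0,-2,-2,-18,3],[0,0,0,-2,-2,-19,3],[0,0,0,-2,-2,-19,3],[0,0,0,-2,-2,-19,3],[0,0,0,-2,-2,-19,3],[0,0,0,-2,-2,-19,3],[0,0,0,-2,-2,-19,3]]]}}

```text
clock: 18.9
tcp_pos: [0.4807, -0.263, 0.0654]
orientation: [0.0, 0.015, 1.0, -0.0]
wrist_force: [-1.2, -0.5, -3.8]
finger_gap: 0.0104
grip_force: 78.1
```

Run:
```python
from h import *
s=monitor.get_state(); print(s["tcp_pos"],s["orientation"],s["wrist_force"],s["grip_force"],abs(s["qvel"]).max())
p=s["tcp_pos"]
if .061<p[2]<.07 and s["grip_force"]>50 and abs(s["wrist_force"][2])<8: print(order.hand_in())
```

```text
[ 0.48074667 -0.26304616  0.06542676] [ 8.37287106e-05  1.48889973e-02  9.99889149e-01 -2.07502387e-05] [-1.19881632 -0.51746299 -3.76749638] 78.1456446647644 0.0021981660262133463
the job is handed in; nothing more can be done
None
```

The job is handed in: the timer stands on the mat, and the lid is held level and steady about 12 mm above the container rim, centred to within roughly 2–4 mm by my camera estimates; the verdict was not reported back.

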